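# Set the length stop of the vegetable cutting guide and run the cucumber up to it

### The arm

A 6-joint arm with a two-finger parallel gripper is mounted at the origin on the work surface. World frame = base frame: x ahead of the robot, y to its left, z up, the work surface at z = 0. Lengths are in m, angles in rad, forces in N, time in s.
With the tool pointing down it reaches from about 0.35 to 0.775 m from the base axis. Payload 5.5 kg.
Tool frame: the origin (TCP) lies midway between the tips of the shut fingers; the grasp point (between the pads) lies 19 mm behind it; z points along the fingers, y is the direction in which the jaws open and shut (so a half turn about z gives the same grasp; the last joint's range is limited). The gripper opens to 85 mm and grips with 20 to 120 N. Pads are 22 mm wide; open, the fingers measure 114 mm over their backs; the gripper's body (76 mm by 85 mm) begins 54 mm behind the grasp point. The pads swing forward as they close: fully open they stand 13 mm farther back than shut.
Start: joints at [-1.439, 0.313, 0.046, 1.304, 0, 1.431], TCP at [0.154, -0.554, 0.204] pointing down, gripper open.
Joint ranges: [-2.76, 2.76], [-0.86, 1.69], [-1.03, 1.26], [-2.2, 2.34], [-1.47, 1.5], [-3.14, 3.14]. Speed limits (rad/s): [2.57, 2.57, 3.14, 3.14, 3.14, 3.14].

### API

Orientations are given as a unit quaternion [w, x, y, z].
In Python, from workcell import env gives the robot as it stands.
- The arm moves only by the shell command python3 -m creep 'ROWS' [OPENING] [FORCE]. ROWS is JSON, a list of rows, each a list of 6 numbers: the shift along the tool's x, y, z in m, then the turn, a rotation vector about the tool's x, y, z in degrees. A call has exactly 8 rows; each row is the pose to reach, as a shift and turn from the pose commanded when the call began, along the tool's axes at that moment; what a row does not reach only later rows make up. A row lasts 1/10 s, in which the tool goes at most 50 mm and 8.59 degrees, less where a joint would pass 70% of its speed; a pose out of reach is approached as far as the arm can. A call with a gripper value outside its range is refused whole. OPENING is the finger opening in m, from 0 to 0.0854, set as the call begins (- or left out, the last holds). The fingers move at their own pace and stop on an object; FORCE is the grip in N (left out, the last holds). Time passes only in rows, so rows that repeat a pose let the fingers close, or fill a call up. It gives the time, the measured TCP pose, the force and the opening at its end, in the units of the state.
- env.get_state(): the state, without advancing time (a new reading comes with each control period).
- env.read_camera(name): name is "scene" or "top" or "wrist"; returns (picture, depth): 384x512x3 uint8, blue, green, red; 384x512 float32, m along the optical axis (not along the pixel's ray), 0 where there is no reading.
- env.camera_params(name): a dict with "fx", "fy", "cx", "cy" (pixels), "position" and "orientation" of the camera in the world. Camera axes: x right, y up, looking along -z (the intrinsics and any distortion apply to the point x, -y, -z); pixel columns grow to the right and rows downward; lengths in m; the calibration is good to about 2 mm. The wrist camera is an equidistant fisheye: a pixel r from the principal point sees the ray r / f radians off the axis. A picture is of the moment at which its call begins: read the wrist's pose just before it. camera_params takes no time and is no camera call; for the wrist camera it gives the pose at the moment of the call.
- env.hand_in(): hands the job in, once; it reports no verdict.
The state is a dict: "clock": time; "joint_pos": joint angles; "qvel": joint speeds; "tau": joint torques, N m; "tcp_pos": TCP position; "orientation": TCP orientation; "wrist_force": force on the tool from outside, world axes, zero at the start; "ft_torque": the same for the moment, N m; "finger_gap": finger opening in m.
Only numpy, scipy, OpenCV 4.12 (cv2) and the standard library are available. Lean on these libraries where they do the work, as an engineer would, in place of code of your own. Each camera call takes 0.05 s, during which the arm holds its last target. There are 200 camera calls.

### The job

Get the cutting guide ready to cut the cucumber to 120 mm: push the length stop along its notched rail, away from the knife slot, until it drops into the third notch counted from the slot. Then push the cucumber along the trough until its end rests against the stop, gently enough that the stop stays in its notch. Only push, with nothing picked up, and leave the tray, the knife and the salt dredger where they are.

Things in the scene. Friction and masses are not known exactly. Their poses are not given: they have to be found in the camera images.
- guide: Cutting guide, fixed: an open-ended trough (white plastic, steel side walls), 410 mm long, 80 wide. Origin: on the table under the trough's centre line, at the knife slot. y runs along the trough from slot to stop, x across it to the wall with the rail, z up. Trough y -215 to 195 mm; inside x +-37 mm; floor a shallow V (20 degrees) with its lowest line at x 0, z 30 mm; walls end at z 68 mm.
- knife_slot (a point): The knife slot: a 6 mm gap in both side walls of the trough, at y = 0 of the guide. This point is on the centre line of the trough, at the height of the wall tops (z = 68 mm).
- third_notch (a point): Bottom of the third notch from the knife slot, on the rail's upper face (guide frame 54, 120, 67 mm). The flat white plastic rail runs outside the +x wall (guide frame x 45 to 59, y 20 to 192, z 55 to 67 mm); its outer (+x) edge has four V notches, 12 mm wide and 5 deep, at y = 60, 90, 120 and 150 mm.
- stop (a joint): The length stop on the rail; it cannot come off. Value: metres from the knife slot to the stop face (guide +y), 0.045 to 0.168; in a notch it reads 0.060, 0.090, 0.120 or 0.150. It slides with 1 to 3 N, and needs 8 to 11 N to leave a notch. Within about 5 mm of a notch's centre its spring roller drops in and pulls it to the centre: the push force dips to nothing.
- tab (a point): Centre of the -y face of the stop's upright thumb tab: the face to push; 4 mm nearer to the slot than the stop face, z = 102 mm. The tab is 26 mm wide (across the guide), 8 thick, 46 high and stands over the rail (guide x 49 to 75, z 79 to 125 mm). The carriage block under it (top at z 80 mm) reaches 12 mm to either side of the stop face along y.
- stop_face (a point): The point of the stop plate that the cucumber meets, on the trough's centre line, at z = 51 mm. The plate hangs into the trough: 60 mm wide, 6 mm thick, from z = 44 to 80 mm, its face towards the slot.
- cucumber: A cucumber, 180 mm long, 40 mm thick, round ended, about 0.2 kg, lying in the trough along it with its axis at z = 51 mm. Origin: its middle, on the axis; its y axis is its length. It slides along the trough with 1 to 2 N.
- cucumber_tip (a point): The end of the cucumber nearest the stop, on its axis.
- cucumber_tail (a point): The other end of the cucumber, on its axis: the end to push; the trough is open beyond it.
- lunch_tray: Bystander: a loose steel compartment tray, 274 x 212 x 38 mm, with two oranges (tops at 63 mm), beyond the stop's end of the guide. Origin: centre of its underside.
- cook_knife: Bystander: a cook's knife lying loose on the table on the robot's side of the guide, 315 mm long, 19 mm thick. Origin: underside, where the handle meets the blade; x points to the tip of the blade.
- salt_dredger: Bystander: a loose steel salt dredger standing on the far side of the guide, 68 mm across, 86 mm high. Origin: centre of its underside.
Things that resemble listed ones, but are neither listed nor needed, are in the scene too. Of the things like the cucumber, leave any that is orange; of the rest the smaller one is meant.

How it is judged:
On the way, in this order (a step that is already met when the one before it is completed fails the run):
1. the length stop sits in the third notch, with the cucumber not yet against it (value of joint stop between 0.117 and 0.123 m), for 0.2 s.
2. the cucumber's end is against the stop, the stop still in the third notch (all of step 1 and y of cucumber_tip in the frame of stop_face above -0.004 m), for 0.2 s.
At the end, for the whole second after the job is handed in: The stop sits in the third notch (joint 0.120 m, within 3 mm) and the cucumber lies at rest down in the trough, along it within 0.1 rad, its tip less than 4 mm from the stop face (all of step 2 and y of cucumber_tip in the frame of stop_face below 0.003 m and z of cucumber in the frame of guide below 0.056 m and angle between the y axis of cucumber and the y axis of guide, either way round below 0.1 rad and linear speed of cucumber below 0.01 m/s); the robot touches nothing.
It fails at once if the cucumber is lifted (its middle more than 12 mm up) or tipped more than about 11 degrees (z of cucumber in the frame of guide above 0.063 m or angle between cucumber's own y axis and vertical below 1.37 rad or angle between cucumber's own y axis and vertical above 1.77 rad).
It fails at once if the tray, the knife or the salt dredger is moved by more than 15 mm (distance of any of lunch_tray, cook_knife, salt_dredger from where it was at the start of the episode above 0.015 m).
It also fails if it takes over 58 s, if anything falls off the work surface, if the arm or the gripper's body presses on something with over 40 N, if the wrist force passes 120 N, or if a joint passes its speed limit or range.

## Working session

There is one attempt and no reset: what is moved stays moved. The work goes in short steps, Python scripts to look and compute and a shell command to move; the robot and the scene stay as the last step left them, time stands still between calls to the robot, and variables do not carry over. Pictures are saved under pics/ and viewed, about 8 in all and at most 12, crops included, and the job is handed in when it is done.

```bash
mkdir -p pics; ls; python3 - <<'E'
from workcell import env
import cv2,numpy as np
s=env.get_state();print(s)
for n in("scene","top"):
    p,d=env.read_camera(n);np.savez(f"pics/{n}0.npz",p=p,d=d);cv2.imwrite(f"pics/{n}0.png",p);print(n,env.camera_params(n),(d>0).mean())
E
```

```text
pics
{'clock': 0.0, 'joint_pos': array([-1.43858460e+00,  3.13979931e-01,  4.49981761e-02,  1.30358851e+00,
       -1.55761974e-05,  1.43124495e+00]), 'qvel': array([ 1.19977191e-03, -1.55913907e-03,  8.98665309e-05,  1.08310198e-03,
       -1.61460693e-04,  1.39068272e-03]), 'tau': array([-3.28114271e-03, -4.80623531e+01,  2.98534906e+01,  1.92985323e-02,
       -2.50090397e-04,  2.91579011e-05]), 'tcp_pos': array([ 0.15428743, -0.55334718,  0.2028284 ]), 'orientation': array([-8.86989443e-04,  9.90781908e-01,  1.35463739e-01, -4.53303645e-06]), 'wrist_force': array([0.49883564, 0.07268138, 0.01210546]), 'ft_torque': array([-0.02938568, -0.0460594 ,  0.02328363]), 'finger_gap': 0.08521426540094718}
scene {'fx': 365.49975205101987, 'fy': 365.49975205101987, 'cx': 260.2320678213084, 'cy': 191.18974606451667, 'position': array([1.46202043, 0.16738824, 0.85117932]), 'orientation': array([0.58287205, 0.28302835, 0.3209492 , 0.69075809])} 0.9960886637369791
top {'fx': 436.3264769697333, 'fy': 436.3264769697333, 'cx': 261.6059692616697, 'cy': 193.0808723473321, 'position': array([0.39124155, 0.05331877, 1.58151093]), 'orientation': array([ 0.71214693,  0.02754932, -0.03493163, -0.70061941])} 0.996185302734375
```

View pics/top0.png

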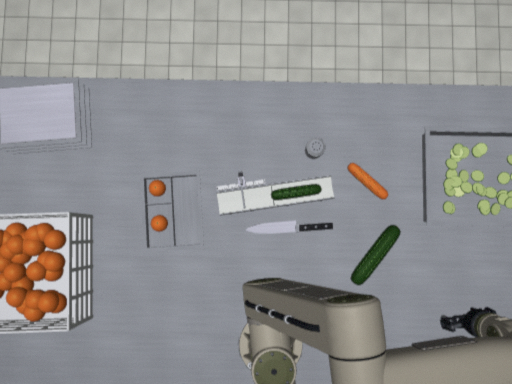

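View pics/scene0.png

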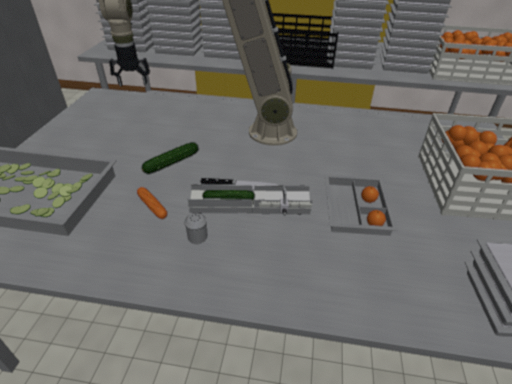

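The top view shows the guide at px (217–333, 178–213), with the stop tab at (241,178), the cucumber at (272–320, 190) in the trough, the knife below it and the dredger at (315,147). The scene view confirms this, with the rail on the far side from the robot.

```bash
cat > h.py <<'E'
import numpy as np,cv2
from scipy.spatial.transform import Rotation as R
from workcell import env
def ray(n,uv,cp=None):
    c=cp or env.camera_params(n);uv=np.atleast_2d(uv).astype(float)
    a=(uv[:,0]-c['cx'])/c['fx'];b=(uv[:,1]-c['cy'])/c['fy']
    if n=='wrist':
        r=np.hypot(a,b)+1e-12;d=np.c_[a/r*np.sin(r),-b/r*np.sin(r),-np.cos(r)]
    else: d=np.c_[a,-b,-np.ones_like(a)]
    return c['position'],R.from_quat(c['orientation'],scalar_first=True).apply(d)
def plane(n,uv,z,cp=None):
    o,d=ray(n,uv,cp);return o+d*((z-o[2])/d[:,2])[:,None]
def cloud(n,p,d,cp=None):
    v,u=np.mgrid[:384,:512];o,r=ray(n,np.c_[u.ravel(),v.ravel()],cp)
    if n=='wrist': r=r/np.abs(1) # scaled below
    c=cp or env.camera_params(n);f=-R.from_quat(c['orientation'],scalar_first=True).as_matrix()[:,2]
    return (o+r*(d.ravel()/(r@f))[:,None]).reshape(384,512,3)
E
python3 - <<'E'
from h import *
for n,roi in(("top",(205,165,345,220)),("scene",(180,170,320,222))):
    z=np.load(f"pics/{n}0.npz");p,d=z['p'],z['d'];P=cloud(n,p,d)
    x0,y0,x1,y1=roi
    m=np.zeros((384,512),bool);m[y0:y1,x0:x1]=1
    hsv=cv2.cvtColor(p,cv2.COLOR_BGR2HSV)
    g=m&(hsv[...,0]>35)&(hsv[...,0]<85)&(hsv[...,1]>90)&(P[...,2]>.03)
    c=P[g];(q)=cv2.minAreaRect(c[:,:2].astype(np.float32)*1000);print(n,'cuc',g.sum(),q,c[:,2].max())
    b=m&(P[...,2]>.022)&(P[...,2]<.16)
    k,l,st,_=cv2.connectedComponentsWithStats(b.astype(np.uint8));i=1+st[1:,4].argmax();b=l==i
    print('guide',st[i],cv2.minAreaRect(P[b][:,:2].astype(np.float32)*1000))
    t=b&(P[...,2]>.085);print('tab',t.sum(),P[t].round(3)[:30].tolist())
    cv2.imwrite(f"pics/{n}1.png",cv2.resize(p[y0:y1,x0:x1],None,fx=5,fy=5,interpolation=cv2.INTER_CUBIC))
E
```

```text
top cuc 409 ((501.9544677734375, -33.76664733886719), (86.19525146484375, 268.2074279785156), 33.99571990966797) 1.5815109286846032
guide [ 216  171  120   45 2993] ((548.8779296875, -5.3948211669921875), (144.3063201904297, 410.5445861816406), 8.529802322387695)
tab 28 [[0.574, 0.116, 0.123], [0.573, 0.113, 0.127], [0.574, 0.109, 0.123], [0.578, 0.104, 0.089], [0.57, 0.112, 0.129], [0.57, 0.109, 0.126], [0.566, 0.112, 0.128], [0.566, 0.109, 0.129], [0.564, 0.113, 0.122], [0.564, 0.109, 0.123], [0.56, 0.112, 0.128], [0.559, 0.109, 0.131], [0.563, 0.106, 0.1], [0.556, 0.112, 0.128], [0.557, 0.109, 0.119], [0.557, 0.106, 0.118], [0.561, 0.103, 0.086], [0.553, 0.112, 0.123], [0.552, 0.109, 0.132], [0.553, 0.106, 0.123], [0.551, 0.109, 0.114], [0.551, 0.106, 0.111], [0.551, 0.1, 0.089], [0.547, 0.117, 0.088], [0.533, 0.106, 0.086], [0.502, 0.106, 0.085], [0.489, 0.102, 0.086], [0.482, 0.102, 0.086]]
scene cuc 346 ((979.166748046875, 79.79742431640625), (967.4210815429688, 165.45545959472656), 19.987028121948242) 0.8511793199804252
guide [ 188  185  124   31 3029] ((556.3236694335938, -1.03955078125), (146.84597778320312, 409.9132385253906), 9.345723152160645)
tab 41 [[0.56, 0.11, 0.124], [0.56, 0.113, 0.125], [0.56, 0.116, 0.125], [0.565, 0.11, 0.124], [0.565, 0.113, 0.125], [0.563, 0.116, 0.123], [0.57, 0.111, 0.124], [0.568, 0.114, 0.123], [0.566, 0.117, 0.122], [0.571, 0.111, 0.121], [0.574, 0.114, 0.124], [0.57, 0.117, 0.122], [0.579, 0.112, 0.123], [0.578, 0.115, 0.123], [0.58, 0.118, 0.125], [0.581, 0.112, 0.122], [0.583, 0.115, 0.124], [0.581, 0.118, 0.122], [0.583, 0.112, 0.118], [0.582, 0.115, 0.119], [0.58, 0.118, 0.117], [0.582, 0.113, 0.114], [0.58, 0.116, 0.113], [0.583, 0.119, 0.115], [0.581, 0.113, 0.109], [0.581, 0.116, 0.11], [0.578, 0.119, 0.107], [0.561, 0.109, 0.088], [0.582, 0.113, 0.106], [0.582, 0.116, 0.106]]
```

View pics/top1.png

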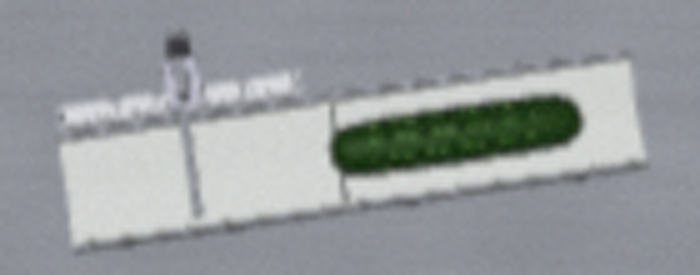

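The crop shows the slot at crop (333,103)–(345,200), the stop plate at (184,120)–(198,215), the tab's top at (178,45), and the cucumber from (331,150) to (582,118).

```bash
python3 - <<'E'
from h import *
f=lambda *a:np.array(a)/5-.4+[205,165]
c=plane('top',f((62,142),(75,248),(632,60),(645,163)),.068)[:,:2]
print(c.round(4).tolist())
v=(c[0]+c[1]-c[2]-c[3]);L=np.linalg.norm(v)/2;y=v/np.linalg.norm(v);print('len',L,'yaw',np.degrees(np.arctan2(-y[0],y[1])),'wid',np.linalg.norm(c[0]-c[1]))
x=np.array([y[1],-y[0]]);o=c.mean(0)+y*.010;print('o from ends',o)
s=plane('top',f((333,103),(345,200)),.068)[:,:2];print('slot mid',s.mean(0), (s-o)@np.c_[x,y])
G=lambda uv,z:(plane('top',uv,z)[:,:2]-o)@np.c_[x,y]
print('plate top',G(f((184,120),(198,215)),.08)); print('tabtop',G(f((178,45)),.125)); print('cuc ends',G(f((331,150),(582,118)),.051))
# scene & top clouds in guide frame
for n in('top','scene'):
    z=np.load(f"pics/{n}0.npz");P=cloud(n,z['p'],z['d']);q=(P[...,:2]-o)@np.c_[x,y];Z=P[...,2]
    R_=(abs(q[...,0])<.09)&(q[...,1]>-.25)&(q[...,1]<.23)
    t=R_&(Z>.1)&(Z<.14);print(n,'tab',q[t].min(0),q[t].max(0),q[t].mean(0))
    w=R_&(Z>.058)&(Z<.075);print('walls',np.percentile(q[w],[1,99],axis=0).round(4).tolist())
    hs=cv2.cvtColor(z['p'],cv2.COLOR_BGR2HSV);g=R_&(abs(q[...,0])<.03)&(hs[...,1]>90)&(Z>.03)&(Z<.09);print('cuc',g.sum(),np.percentile(q[g],[1,50,99],axis=0).round(4).tolist(),Z[g].max())
    for nm,cx in(('dredger',0),):pass
    k=(Z>.008)&(Z<.03)&(P[...,0]>.38)&(P[...,0]<.52)&(abs(P[...,1])<.22)&(q[...,0]<-.05);print('knife',P[k].min(0),P[k].max(0))
    k=(Z>.03)&(Z<.1)&(P[...,0]>.5)&(P[...,1]<-.05)&(P[...,1]>-.25)&(q[...,0]>.07);print('dredger',P[k].min(0),P[k].max(0))
print(env.get_state()['clock'])
E
```

```text
[[0.5232, 0.1937], [0.4496, 0.1829], [0.5875, -0.2034], [0.5153, -0.2126]]
len 0.40162241356886597 yaw 9.314307539069267 wid 0.0743453130174721
o from ends [5.17280788e-01 1.64011747e-05]
slot mid [0.51983981 0.00088943] [[ 0.03679614 -0.00044633]
 [-0.03146297  0.00134102]]
plate top [[ 0.03884362  0.10382606]
 [-0.02762478  0.10363754]]
tabtop [[0.08496704 0.09968681]]
cuc ends [[ 0.00579707  0.00505324]
 [ 0.00246882 -0.17370914]]
top tab [0.0508621  0.09767693] [0.07444416 0.10535916] [0.06166133 0.10123454]
walls [[-0.0381, -0.1983], [0.0612, 0.1882]]
cuc 405 [[-0.0125, -0.1633], [0.0021, -0.0813], [0.0178, -0.0006]] 0.07915362033851192
knife [ 0.38011243 -0.21658161  0.00800181] [0.49507237 0.19970483 0.02953323]
dredger [ 0.65765984 -0.177836    0.03035127] [ 0.72349305 -0.11422464  0.09136998]
scene tab [0.05968516 0.10021298] [0.08422311 0.10752901] [0.07571689 0.10385772]
walls [[-0.0329, -0.2039], [0.0878, 0.1893]]
cuc 342 [[0.0004, -0.1615], [0.0177, -0.0779], [0.028, -0.0006]] 0.07557608590146592
knife [ 0.39021976 -0.21354881  0.0080177 ] [0.43682915 0.07953208 0.02138401]
dredger [ 0.67076759 -0.17665686  0.03107691] [ 0.73176818 -0.11033615  0.08739618]
0.1
```

```bash
cat >> h.py <<'E'
YAW=np.radians(9.2);O=np.array([.519,0.,0.])
RG=R.from_euler('z',YAW)
RT=RG*R.from_matrix(np.array([[0,1,0],[1,0,0],[0,0,-1.]]))  # tool x=guide y, tool y=guide x
def to(gx,gy,z):
    s=env.get_state();q=R.from_quat(s['orientation'],scalar_first=True)
    print('t',s['clock'],'guide',(RG.inv().apply(s['tcp_pos']-O)*1000).round(1),'F_guide',RG.inv().apply(s['wrist_force']).round(2))
    print('shift',q.inv().apply(O+RG.apply([gx,gy,z])-s['tcp_pos']).round(4),'turn',np.degrees((q.inv()*RT).as_rotvec()).round(2))
E
python3 -c "
from h import *
to(.06,.055,.2)"
```

```text
t 0.1 guide [-448.5 -488.   202.9] F_guide [-0.63 -0.06 -0.87]
shift [ 0.5656 -0.4832  0.0038] turn [-7.000e-02 -8.000e-02 -8.363e+01]
```

```bash
python3 -m creep '[[0.03,-0.025,0,0,0,-8],[0.06,-0.05,0,0,0,-16],[0.09,-0.075,0,0,0,-24],[0.12,-0.1,0,0,0,-32],[0.16,-0.135,0,0,0,-40],[0.2,-0.17,0,0,0,-48],[0.23,-0.195,0,0,0,-56],[0.26,-0.22,0,0,0,-64]]' 0 40; python3 -c "
from h import *
to(.06,.055,.2)"
```

```text
clock: 0.9
tcp_pos: [0.3463, -0.2699, 0.2035]
orientation: [-0.0, 0.766, 0.642, 0.0]
wrist_force: [0.1, -0.4, 0.2]
finger_gap: -0.0
t 0.9 guide [-213.6 -238.8  203.5] F_guide [ 0.03 -0.46  0.24]
shift [0.3677 0.1613 0.0036] turn [-1.000e-02 -2.000e-02 -1.926e+01]
```

```bash
python3 -m creep '[[0.04,0.018,0,0,0,-3],[0.085,0.037,0,0,0,-6],[0.13,0.057,0,0,0,-9],[0.175,0.077,0,0,0,-12],[0.22,0.097,0,0,0,-15],[0.265,0.116,0,0,0,-18],[0.31,0.136,0,0,0,-19.3],[0.35,0.153,0,0,0,-19.3]]'; python3 - <<'E'
from h import *
to(.06,.055,.2)
cp=env.camera_params('wrist');print(cp)
p,d=env.read_camera('wrist');np.savez('pics/w1.npz',p=p,d=d);cv2.imwrite('pics/w1.png',p)
E
```

```text
clock: 1.7
tcp_pos: [0.5603, 0.0467, 0.2032]
orientation: [-0.0, 0.65, 0.76, -0.0]
wrist_force: [0.4, -0.6, -0.5]
finger_gap: -0.0001
t 1.7 guide [ 48.3  39.4 203.2] F_guide [ 0.26 -0.62 -0.49]
shift [0.0156 0.0117 0.0032] turn [-0.02 -0.   -0.24]
{'fx': 297.3186396354542, 'fy': 297.3186396354542, 'cx': 256.203052739028, 'cy': 189.09020141720947, 'position': array([0.54751778, 0.12783958, 0.37340735]), 'orientation': array([ 0.98403543, -0.1600519 , -0.0119948 ,  0.07690118])}
```

View pics/w1.png

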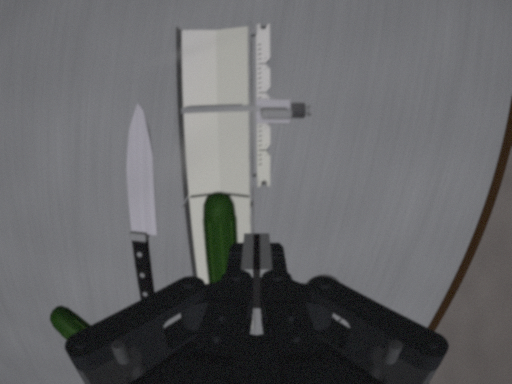

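The wrist view shows the guide upright: slot line at row ~197, stop plate at row ~107, tab at about (298,110), and the rail at x≈263 with notches. I'll enlarge the part around the stop.

```bash
python3 - <<'E'
import cv2
p=cv2.imread('pics/w1.png');cv2.imwrite('pics/w1c.png',cv2.resize(p[10:210,170:330],None,fx=3,fy=3,interpolation=cv2.INTER_CUBIC))
E
```

```text
(no output)
```

View pics/w1c.png

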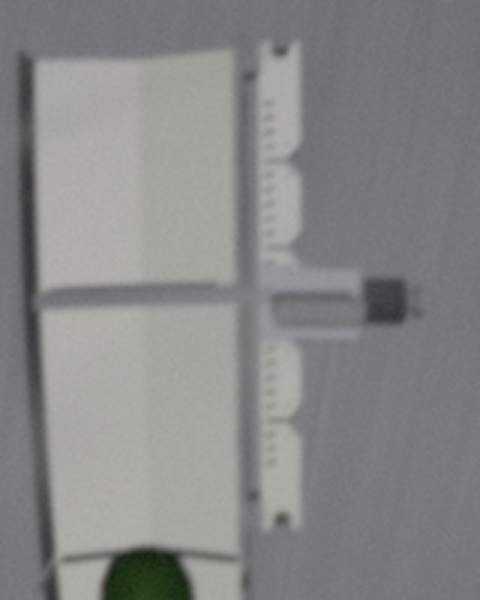

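```bash
python3 - <<'E'
from h import *
cp=env.camera_params('wrist')
f=lambda *a:np.array(a)/3-.33+[170,10]
G=lambda z,*a:(RG.inv().apply(plane('wrist',f(*a),z,cp)-O)*1000).round(1).tolist()
print('notch150,120,60',G(.067,(297,158),(297,248),(297,420)))
print('rail ends',G(.067,(280,40),(280,530)))
print('carriage',G(.08,(340,268),(340,340)))
print('plate top',G(.08,(50,289),(50,307),(230,284),(230,302)))
print('tab top',G(.125,(275,295),(275,326),(360,295),(360,326)))
print('wall top far end',G(.068,(30,60),(238,50)),'slot',G(.068,(62,557),(240,558)),'walls',G(.068,(58,520),(240,520)))
print('cuc tip',G(.051,(147,550)))
E
```

```text
notch150,120,60 [[64.7, 158.2, 67.0], [64.7, 127.1, 67.0], [65.1, 67.4, 67.0]]
rail ends [[59.1, 199.9, 67.0], [59.3, 27.1, 67.0]]
carriage [[78.2, 120.7, 80.0], [78.5, 96.8, 80.0]]
plate top [[-17.1, 115.2, 80.0], [-17.3, 109.1, 80.0], [42.5, 115.2, 80.0], [42.4, 109.3, 80.0]]
tab top [[56.2, 113.7, 125.0], [56.2, 105.0, 125.0], [79.7, 113.9, 125.0], [79.9, 105.2, 125.0]]
wall top far end [[-26.1, 196.2, 68.0], [45.0, 196.1, 68.0]] slot [[-20.9, 17.2, 68.0], [44.9, 16.8, 68.0]] walls [[-21.4, 31.5, 68.0], [45.0, 31.2, 68.0]]
cuc tip [[8.8, 14.1, 51.0]]
```

```bash
python3 - <<'E'
from h import *
cp=env.camera_params('wrist');s=env.get_state();print(cp['position'],cp['orientation'],s['tcp_pos'],s['joint_pos'],s['qvel'].round(3))
v=R.from_quat(cp['orientation'],scalar_first=True).inv().apply(s['tcp_pos']-cp['position'])
a=np.array([v[0],-v[1]]);r=np.arctan2(np.hypot(*a),-v[2]);print('tcp px',a/np.hypot(*a)*r*cp['fx']+[cp['cx'],cp['cy']])
z=np.load('pics/w1.npz');P=cloud('wrist',z['p'],z['d'],cp)
g=RG.inv().apply(P.reshape(-1,3)-O).reshape(P.shape)*1000
for u,w in((257,240),(215,60),(260,60),(300,105),(100,50),(240,150)):print(u,w,g[w,u].round(1))
E
```

```text
[0.5498394  0.13185793 0.37312526] [ 0.98416382 -0.15839496 -0.01360293  0.07840648] [0.56335883 0.05130424 0.20267225] [-0.05317682  0.29328906  0.0160842   1.29176949  0.00358523  1.35778597] [-0.071 -0.049 -0.087  0.012 -0.034 -0.127]
tcp px [256.58024574 227.01301703]
257 240 [ 52.1  55.3 242.2]
215 60 [  5.6 165.8  29.7]
260 60 [ 56.  160.6  67. ]
300 105 [ 97.3 114.5  64.8]
100 50 [-157.3  198.8   -0. ]
240 150 [33.6 62.  40. ]
```

```bash
python3 - <<'E'
from h import *
cp=env.camera_params('wrist');cp['position']=np.array([0.54751778, 0.12783958, 0.37340735]);cp['orientation']=np.array([ 0.98403543, -0.1600519 , -0.0119948 ,  0.07690118])
f=lambda *a:np.array(a)/3-.33+[170,10]
G=lambda z,*a:(RG.inv().apply(plane('wrist',f(*a),z,cp)-O)*1000).round(1).tolist()
print('notch150,120,60',G(.067,(297,158),(297,248),(297,420)))
print('rail ends',G(.067,(280,40),(280,530)))
print('carriage',G(.08,(340,268),(340,340)))
print('tab top',G(.125,(275,295),(275,326),(360,295),(360,326)))
print('cuc tip',G(.051,(147,550)))
to(.06,.07,.1)
E
```

```text
notch150,120,60 [[61.0, 153.6, 67.0], [60.9, 122.6, 67.0], [61.1, 62.7, 67.0]]
rail ends [[55.5, 195.4, 67.0], [55.2, 22.4, 67.0]]
carriage [[74.4, 116.1, 80.0], [74.6, 92.2, 80.0]]
tab top [[52.5, 109.3, 125.0], [52.5, 100.6, 125.0], [76.0, 109.4, 125.0], [76.1, 100.7, 125.0]]
cuc tip [[4.4, 9.4, 51.0]]
t 1.75 guide [ 52.   43.6 202.7] F_guide [4.72 1.77 0.25]
shift [0.0261 0.0077 0.1028] turn [ 0.15 -0.18 -0.04]
```

```bash
sed -i 's/^YAW=.*/YAW=np.radians(9.2);O=np.array([.5213,.003,0.])/' h.py; python3 -m creep '[[0.01,0.006,0.01,0,0,0],[0.018,0.011,0.03,0,0,0],[0.022,0.012,0.05,0,0,0],[0.022,0.012,0.07,0,0,0],[0.022,0.012,0.09,0,0,0],[0.022,0.012,0.105,0,0,0],[0.022,0.012,0.105,0,0,0],[0.022,0.012,0.105,0,0,0]]'; python3 -c "
from h import *
to(.062,.07,.098)"
```

```text
clock: 2.55
tcp_pos: [0.5673, 0.0674, 0.0983]
orientation: [-0.001, 0.651, 0.759, -0.001]
wrist_force: [-0.2, -0.7, 0.4]
finger_gap: 0.0001
t 2.55 guide [55.7 56.2 98.3] F_guide [-0.35 -0.67  0.39]
shift [0.0138 0.0062 0.0003] turn [-0.09 -0.01 -0.38]
```

```bash
python3 -m creep '[[0.004,0.002,0,0,0,0],[0.008,0.005,0,0,0,-0.4],[0.012,0.006,0,0,0,-0.4],[0.016,0.006,0,0,0,-0.4],[0.02,0.006,0,0,0,-0.4],[0.024,0.006,0,0,0,-0.4],[0.024,0.006,0,0,0,-0.4],[0.024,0.006,0,0,0,-0.4]]'; python3 -c "
from h import *
to(.062,.1005,.098)"
python3 -m creep '[[0.001,0,0,0,0,0],[0.002,0,0,0,0,0],[0.003,0,0,0,0,0],[0.004,0,0,0,0,0],[0.005,0,0,0,0,0],[0.006,0,0,0,0,0],[0.007,0,0,0,0,0],[0.008,0,0,0,0,0]]'; python3 -c "
from h import *
to(.062,.1005,.098)"
```

```text
clock: 3.35
tcp_pos: [0.5702, 0.0927, 0.0987]
orientation: [0.0, 0.648, 0.762, -0.0]
wrist_force: [-0.8, -0.1, -0.7]
finger_gap: 0.0002
t 3.35 guide [62.6 80.7 98.7] F_guide [-0.86  0.   -0.71]
shift [ 0.0198 -0.0006  0.0007] turn [-0.    0.01  0.09]
clock: 4.15
tcp_pos: [0.569, 0.1005, 0.0987]
orientation: [0.0, 0.648, 0.762, -0.0]
wrist_force: [0.2, 0.7, -0.1]
finger_gap: 0.0004
t 4.15 guide [62.6 88.7 98.7] F_guide [ 0.33  0.68 -0.05]
shift [ 0.0118 -0.0006  0.0007] turn [0.   0.   0.07]
```

```bash
python3 -m creep '[[0.0005,0,0,0,0,0],[0.001,0,0,0,0,0],[0.0015,0,0,0,0,0],[0.002,0,0,0,0,0],[0.0025,0,0,0,0,0],[0.003,0,0,0,0,0],[0.0035,0,0,0,0,0],[0.004,0,0,0,0,0]]'; python3 - <<'E'
from h import *
to(.062,.1005,.098)
cp=env.camera_params('wrist');p,d=env.read_camera('wrist');cv2.imwrite('pics/w2.png',cv2.resize(p[60:260,170:370],None,fx=3,fy=3,interpolation=cv2.INTER_CUBIC))
E
```

```text
clock: 4.95
tcp_pos: [0.5683, 0.1044, 0.0986]
orientation: [0.0, 0.648, 0.762, -0.0]
wrist_force: [0.0, 0.2, -0.2]
finger_gap: 0.0001
t 4.95 guide [62.6 92.6 98.6] F_guide [ 0.03  0.18 -0.25]
shift [ 0.0079 -0.0006  0.0006] turn [-0.    0.    0.07]
```

View pics/w2.png

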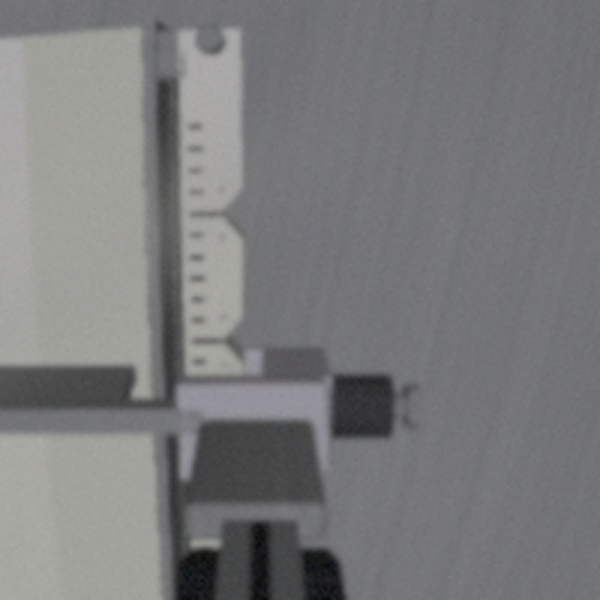

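The close view shows the fingers (row ~530) right behind the tab, with the third notch at row 340 and the carriage's front edge at row 380. The stop hasn't moved yet, so I'll continue in small steps.

```bash
python3 -m creep '[[0.0005,0,0,0,0,0],[0.001,0,0,0,0,0],[0.0015,0,0,0,0,0],[0.002,0,0,0,0,0],[0.0025,0,0,0,0,0],[0.003,0,0,0,0,0],[0.0035,0,0,0,0,0],[0.004,0,0,0,0,0]]'; python3 -c "
from h import *
to(.062,.1005,.098)"
python3 -m creep '[[0.0005,0,0,0,0,0],[0.001,0,0,0,0,0],[0.0015,0,0,0,0,0],[0.002,0,0,0,0,0],[0.0025,0,0,0,0,0],[0.003,0,0,0,0,0],[0.0035,0,0,0,0,0],[0.004,0,0,0,0,0]]'; python3 -c "
from h import *
to(.062,.1005,.098)"
```

```text
clock: 5.8
tcp_pos: [0.5677, 0.1083, 0.0986]
orientation: [0.0, 0.648, 0.762, -0.0]
wrist_force: [0.7, 0.7, -0.3]
finger_gap: -0.0001
t 5.8 guide [62.6 96.6 98.6] F_guide [ 0.79  0.55 -0.34]
shift [ 0.0039 -0.0006  0.0006] turn [-0.    0.01  0.07]
clock: 6.6
tcp_pos: [0.567, 0.1123, 0.0987]
orientation: [0.0, 0.648, 0.762, -0.0]
wrist_force: [-0.4, 0.4, -0.2]
finger_gap: -0.0003
t 6.6 guide [ 62.6 100.6  98.7] F_guide [-0.31  0.47 -0.18]
shift [-0.0001 -0.0006  0.0007] turn [0.   0.   0.07]
```

```bash
python3 - <<'E'
from h import *
cp=env.camera_params('wrist');p,d=env.read_camera('wrist');cv2.imwrite('pics/w3f.png',p);cv2.imwrite('pics/w3.png',cv2.resize(p[60:260,170:370],None,fx=3,fy=3,interpolation=cv2.INTER_CUBIC))
to(.062,.1005,.098)
f=lambda *a:np.array(a)/3-.33+[170,60]
E
```

```text
t 6.65 guide [ 62.6 100.7  98.7] F_guide [-0.7  -0.47 -0.86]
shift [-0.0001 -0.0006  0.0007] turn [0.   0.   0.08]
```

View pics/w3.png

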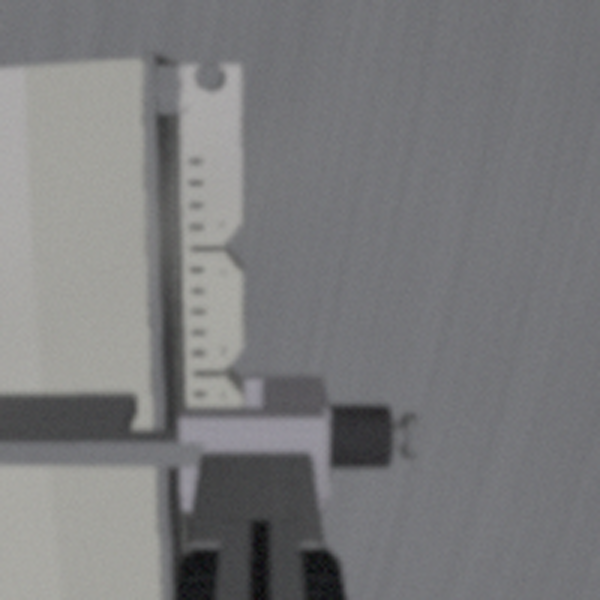

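The stop hasn't moved relative to the notches (both shifted ~33 rows), and the fingers overlay the tab's image from row 520. So the fingertips may be above the tab, and I'll check with depth.

```bash
python3 - <<'E'
from h import *
s=env.get_state();cp=env.camera_params('wrist');p,d=env.read_camera('wrist')
P=cloud('wrist',p,d,cp);g=RG.inv().apply(P.reshape(-1,3)-O).reshape(P.shape)*1000
print('tcp',RG.inv().apply(s['tcp_pos']-O)*1000,s['finger_gap'])
for c in(249,257,265,235):
  print(c,[(r,*g[r,c].round(0).astype(int)) for r in range(196,262,5)])
E
```

```text
tcp [ 62.63286873 100.6501476   98.68810622] 0.00010675509840357986
249 [(196, np.int64(57), np.int64(112), np.int64(72)), (201, np.int64(57), np.int64(111), np.int64(80)), (206, np.int64(57), np.int64(107), np.int64(80)), (211, np.int64(57), np.int64(104), np.int64(81)), (216, np.int64(58), np.int64(104), np.int64(89)), (221, np.int64(58), np.int64(105), np.int64(98)), (226, np.int64(58), np.int64(105), np.int64(107)), (231, np.int64(58), np.int64(104), np.int64(112)), (236, np.int64(59), np.int64(112), np.int64(133)), (241, np.int64(59), np.int64(112), np.int64(139)), (246, np.int64(59), np.int64(113), np.int64(145)), (251, np.int64(59), np.int64(112), np.int64(148)), (256, np.int64(59), np.int64(113), np.int64(154)), (261, np.int64(59), np.int64(112), np.int64(157))]
257 [(196, np.int64(63), np.int64(113), np.int64(74)), (201, np.int64(63), np.int64(111), np.int64(80)), (206, np.int64(63), np.int64(108), np.int64(80)), (211, np.int64(63), np.int64(104), np.int64(80)), (216, np.int64(63), np.int64(104), np.int64(90)), (221, np.int64(63), np.int64(105), np.int64(99)), (226, np.int64
[... 1119 characters left out ...]
p.int64(48), np.int64(113), np.int64(74)), (201, np.int64(48), np.int64(112), np.int64(81)), (206, np.int64(48), np.int64(108), np.int64(81)), (211, np.int64(48), np.int64(105), np.int64(82)), (216, np.int64(48), np.int64(100), np.int64(80)), (221, np.int64(49), np.int64(103), np.int64(95)), (226, np.int64(49), np.int64(104), np.int64(105)), (231, np.int64(50), np.int64(105), np.int64(112)), (236, np.int64(50), np.int64(104), np.int64(118)), (241, np.int64(51), np.int64(104), np.int64(124)), (246, np.int64(52), np.int64(108), np.int64(136)), (251, np.int64(52), np.int64(108), np.int64(142)), (256, np.int64(52), np.int64(109), np.int64(148)), (261, np.int64(53), np.int64(108), np.int64(151))]
```

```bash
python3 - <<'E'
from h import *
p,d=env.read_camera('scene');P=cloud('scene',p,d);g=RG.inv().apply(P.reshape(-1,3)-O).reshape(P.shape)*1000
m=(abs(g[...,0]-62)<35)&(abs(g[...,1]-100)<30)&(g[...,2]>85)&(g[...,2]<260)
v,u=np.where(m);print(u.min(),u.max(),v.min(),v.max())
for a in range(90,200,8):
    k=m&(abs(g[...,2]-a)<4)
    if k.any():print(a,k.sum(),g[k].min(0).round(),g[k].max(0).round())
cv2.imwrite('pics/s2.png',cv2.resize(p[120:220,230:350],None,fx=6,fy=6,interpolation=cv2.INTER_CUBIC))
E
```

```text
278 298 159 203
90 4 [60. 98. 86.] [ 80. 103.  91.]
98 6 [76. 99. 94.] [ 79. 106. 101.]
106 5 [ 76.  99. 105.] [ 78. 105. 109.]
114 4 [ 76.  98. 110.] [ 78. 105. 114.]
122 12 [ 71.  95. 118.] [ 80. 111. 126.]
130 11 [ 66.  92. 126.] [ 77. 113. 134.]
138 15 [ 61.  91. 134.] [ 82. 113. 142.]
146 14 [ 71.  94. 142.] [ 82. 112. 150.]
154 13 [ 72.  94. 150.] [ 82. 112. 156.]
162 3 [ 80.  99. 160.] [ 82. 108. 161.]
170 4 [ 60.  89. 171.] [ 96.  94. 173.]
178 4 [ 80.  92. 176.] [ 96. 109. 179.]
186 4 [ 81.  91. 183.] [ 95.  91. 188.]
194 11 [ 64.  85. 191.] [ 84. 118. 198.]
```

View pics/s2.png

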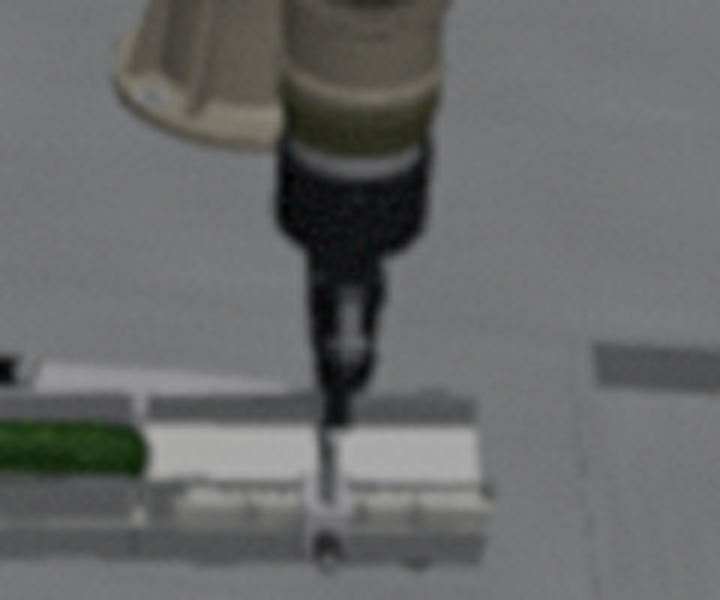

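The scene view and both depth sets agree: the actual fingertips end about 29 mm short of the reported TCP, so they were hovering over the tab's top. I'll back off, go 30 mm lower, and push again.

```bash
python3 -m creep '[[-0.01,0,0,0,0,0],[-0.02,0,0,0,0,0],[-0.028,0,0,0,0,0],[-0.028,0,0,0,0,0],[-0.028,0,0.01,0,0,0],[-0.028,0,0.02,0,0,0],[-0.028,0,0.028,0,0,0],[-0.028,0,0.028,0,0,0]]';  python3 - <<'E'
from h import *
to(.062,.085,.07)
s=env.get_state();cp=env.camera_params('wrist');p,d=env.read_camera('wrist')
P=cloud('wrist',p,d,cp);g=RG.inv().apply(P.reshape(-1,3)-O).reshape(P.shape)*1000
for c in(249,257,265):
  print(c,[tuple(g[r,c].round(0).astype(int).tolist()) for r in range(200,262,4)])
E
```

```text
clock: 7.55
tcp_pos: [0.5699, 0.0849, 0.0686]
orientation: [-0.001, 0.647, 0.762, -0.001]
wrist_force: [-0.5, -0.1, -0.4]
finger_gap: -0.0003
t 7.55 guide [61.1 73.1 68.6] F_guide [-0.48 -0.02 -0.39]
shift [ 0.0119  0.0009 -0.0014] turn [-0.2  -0.03  0.1 ]
249 [(57, 104, 103), (58, 104, 109), (58, 105, 115), (58, 105, 119), (58, 105, 124), (58, 103, 124), (58, 102, 126), (58, 100, 125), (58, 98, 125), (57, 85, 103), (57, 85, 109), (58, 85, 112), (58, 84, 114), (58, 85, 120), (58, 85, 124), (58, 85, 127)]
257 [(61, 105, 104), (61, 105, 109), (61, 104, 112), (61, 104, 118), (61, 105, 124), (61, 103, 124), (61, 101, 124), (61, 100, 125), (61, 98, 124), (61, 85, 104), (61, 84, 107), (61, 84, 111), (61, 84, 115), (61, 84, 119), (61, 84, 122), (61, 85, 126)]
265 [(65, 105, 104), (65, 104, 108), (65, 105, 114), (65, 105, 119), (65, 104, 122), (65, 103, 124), (65, 102, 126), (65, 100, 124), (65, 98, 125), (65, 85, 104), (65, 85, 108), (65, 84, 111), (65, 85, 116), (65, 85, 119), (65, 84, 122), (65, 84, 126)]
```

```bash
python3 -m creep '[[0.002,0,0,0,0,0],[0.004,0,0,0,0,0],[0.006,0,0,0,0,0],[0.008,0,0,0,0,0],[0.01,0,0,0,0,0],[0.011,0,0,0,0,0],[0.012,0,0,0,0,0],[0.013,0,0,0,0,0]]'; python3 -c "
from h import *
to(.062,.1005,.07)"
python3 -m creep '[[0.0005,0,0,0,0,0],[0.001,0,0,0,0,0],[0.0015,0,0,0,0,0],[0.002,0,0,0,0,0],[0.0025,0,0,0,0,0],[0.003,0,0,0,0,0],[0.0035,0,0,0,0,0],[0.004,0,0,0,0,0]]'; python3 -c "
from h import *
to(.062,.1005,.07)"
```

```text
clock: 8.4
tcp_pos: [0.5695, 0.0972, 0.0707]
orientation: [0.0, 0.648, 0.762, -0.0]
wrist_force: [0.5, -2.0, 0.8]
finger_gap: 0.0003
t 8.4 guide [62.6 85.2 70.7] F_guide [ 0.13 -2.05  0.76]
shift [ 0.0153 -0.0006  0.0007] turn [-0.    0.05  0.06]
clock: 9.2
tcp_pos: [0.5688, 0.1014, 0.0707]
orientation: [0.0, 0.648, 0.762, -0.0]
wrist_force: [-0.2, -2.3, -0.5]
finger_gap: -0.0002
t 9.2 guide [62.7 89.6 70.7] F_guide [-0.6  -2.2  -0.53]
shift [ 0.0109 -0.0006  0.0007] turn [0.   0.01 0.07]
```

```bash
python3 -m creep '[[0.001,0,0,0,0,0],[0.002,0,0,0,0,0],[0.003,0,0,0,0,0],[0.004,0,0,0,0,0],[0.005,0,0,0,0,0],[0.006,0,0,0,0,0],[0.006,0,0,0,0,0],[0.006,0,0,0,0,0]]'; python3 -c "
from h import *
to(.062,.1005,.07)"
for i in 1 2; do python3 -m creep '[[0.0003,0,0,0,0,0],[0.0006,0,0,0,0,0],[0.0009,0,0,0,0,0],[0.0012,0,0,0,0,0],[0.0015,0,0,0,0,0],[0.0015,0,0,0,0,0],[0.0015,0,0,0,0,0],[0.0015,0,0,0,0,0]]' >/dev/null; python3 -c "
from h import *
to(.062,.1005,.07)"; done
```

```text
clock: 10.0
tcp_pos: [0.5678, 0.1076, 0.0707]
orientation: [-0.0, 0.648, 0.762, 0.0]
wrist_force: [-0.1, -1.2, 0.7]
finger_gap: -0.0004
t 10.0 guide [62.6 95.8 70.7] F_guide [-0.26 -1.17  0.68]
shift [ 0.0047 -0.0006  0.0007] turn [ 0.   -0.02  0.09]
t 10.8 guide [62.6 97.3 70.6] F_guide [ 0.14  0.43 -0.51]
shift [ 0.0032 -0.0006  0.0006] turn [-0.   -0.02  0.08]
t 11.6 guide [62.6 98.6 70.7] F_guide [-0.07  0.05  0.55]
shift [ 0.0019 -0.0006  0.0007] turn [0.   0.   0.07]
```

```bash
python3 -m creep '[[-0.005,0,0,0,0,0],[-0.012,0,0,0,0,0],[-0.02,0,0,0,0,0],[-0.02,0,0,0,0,0],[-0.02,0,0,0,0,0],[-0.02,0,0,0,0,0],[-0.02,0,0,0,0,0],[-0.02,0,0,0,0,0]]';  python3 - <<'E'
from h import *
to(0,-.25,.2)
p,d=env.read_camera('wrist');cp=env.camera_params('wrist')
P=cloud('wrist',p,d,cp);g=RG.inv().apply(P.reshape(-1,3)-O).reshape(P.shape)*1000
t=(abs(g[...,0]-62)<8)&(g[...,2]>90)&(g[...,2]<118)&(g[...,1]>95);print('tab +y face',np.median(g[t],0),t.sum())
t=(abs(g[...,0]-62)<8)&(g[...,2]>124)&(g[...,2]<127)&(g[...,1]>95);print('tab top',np.percentile(g[t],[5,95],axis=0),t.sum())
cv2.imwrite('pics/w4.png',cv2.resize(p[60:260,170:370],None,fx=3,fy=3,interpolation=cv2.INTER_CUBIC))
E
```

```text
clock: 12.4
tcp_pos: [0.5705, 0.0908, 0.0707]
orientation: [0.0, 0.648, 0.762, -0.0]
wrist_force: [1.5, -0.1, 1.3]
finger_gap: -0.0002
t 12.4 guide [62.6 78.8 70.7] F_guide [ 1.45 -0.39  1.26]
shift [-0.3287 -0.0632 -0.1293] turn [-0.    0.    0.09]
tab +y face [ 61.84084521 122.91077494 106.00741703] 532
tab top [[ 54.79305525 116.21955562 124.10106155]
 [ 69.0037547  122.42269332 125.86092981]] 583
```

View pics/w4.png

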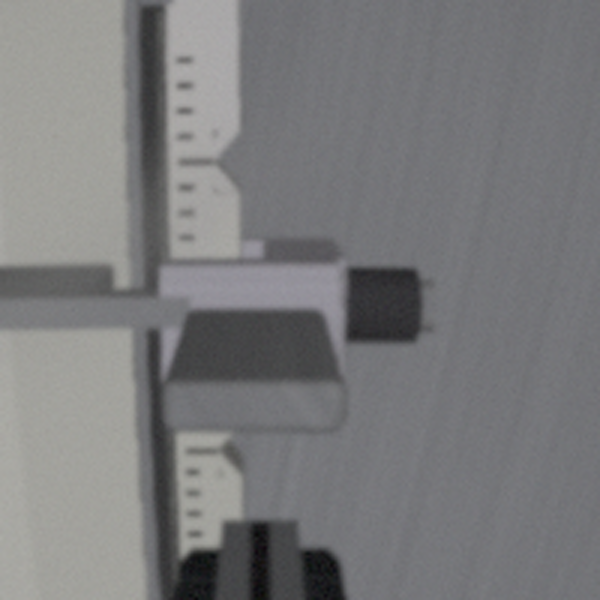

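The stop now sits between the 2nd (row 450) and 4th (row 161) notches. The tab moved about 18.4 mm and the push force dipped to zero, so the stop is in the third notch. Next I go behind the cucumber's tail.

```bash
python3 -m creep '[[0,0,-0.03,0,0,0],[0,0,-0.07,0,0,0],[-0.04,-0.01,-0.08,0,0,0],[-0.085,-0.025,-0.08,0,0,0],[-0.13,-0.04,-0.08,0,0,0],[-0.175,-0.055,-0.08,0,0,0],[-0.22,-0.0625,-0.08,0,0,0],[-0.26,-0.0625,-0.08,0,0,0]]'
python3 -m creep '[[-0.008,0,0,0,0,0],[-0.014,0,0,0,0,0],[-0.02,0,0,0,0,0],[-0.024,0,0,0,0,0],[-0.024,0,0,0,0,0],[-0.024,0,0,0,0,0],[-0.024,0,0,0,0,0],[-0.024,0,0,0,0,0]]';  python3 - <<'E'
from h import *
to(0,-.205,.02)
p,d=env.read_camera('wrist');cp=env.camera_params('wrist')
P=cloud('wrist',p,d,cp);g=RG.inv().apply(P.reshape(-1,3)-O).reshape(P.shape)*1000
hs=cv2.cvtColor(p,cv2.COLOR_BGR2HSV)
m=(hs[...,0]>35)&(hs[...,0]<90)&(hs[...,1]>90)&(abs(g[...,0])<35)&(g[...,2]>35)&(g[...,2]<90)
print('cuc',m.sum(),np.percentile(g[m],[0.5,50,99.5],axis=0).round(1).tolist())
w=(abs(g[...,0])<50)&(abs(g[...,2]-68)<3)&(g[...,1]>-180)&(g[...,1]<0)&(hs[...,1]<80);print('walls x',np.percentile(g[w][:,0],[2,25,75,98]).round(1))
print([tuple(g[r,257].round(0).astype(int).tolist()) for r in range(180,262,6)])
cv2.imwrite('pics/w5.png',p)
E
```

```text
clock: 13.25
tcp_pos: [0.5499, -0.1781, 0.1511]
orientation: [0.0, 0.648, 0.762, -0.0]
wrist_force: [1.6, 1.2, 0.4]
finger_gap: 0.0002
clock: 14.05
tcp_pos: [0.5547, -0.1993, 0.1508]
orientation: [0.0, 0.647, 0.762, -0.0]
wrist_force: [0.9, 0.3, -0.4]
finger_gap: 0.0001
t 14.05 guide [   0.6 -205.   150.8] F_guide [ 0.9   0.18 -0.43]
shift [ 0.     -0.0006  0.1308] turn [0.   0.   0.12]
cuc 3080 [[-17.1, -125.3, 59.8], [1.6, -88.2, 69.6], [18.0, -41.5, 72.9]]
walls x [-39.4 -13.4  12.7  39.7]
[(1, -210, 30), (1, -226, 0), (1, -234, 0), (1, -241, 0), (1, -249, -1), (1, -256, 0), (1, -264, -1), (1, -271, 1), (1, -279, 0), (1, -193, 183), (1, -194, 189), (1, -194, 195), (1, -194, 200), (1, -194, 207)]
```

View pics/w5.png

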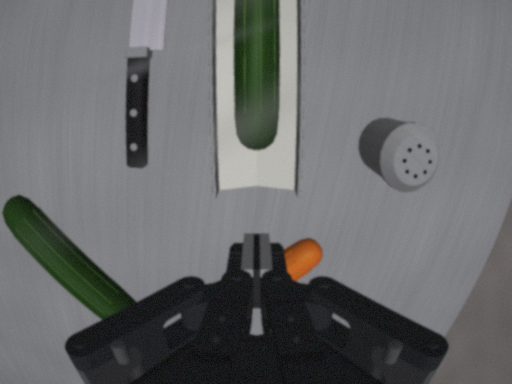

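The fingers are centred over the trough's open end: the end is at row ~190, the tail at (257,150), the knife is to the left and the dredger at (408,157), all clear.

```bash
python3 - <<'E'
from h import *
print(RG.inv().apply(plane('wrist',[(257,150),(257,188)],.051)-O))
E
python3 -m creep '[[0,-0.0005,0.02,0,0,0],[0,-0.0005,0.04,0,0,0],[0,-0.0005,0.06,0,0,0],[0,-0.0005,0.08,0,0,0],[0,-0.0005,0.1,0,0,0],[0,-0.0005,0.115,0,0,0],[0,-0.0005,0.122,0,0,0],[0,-0.0005,0.122,0,0,0]]'
python3 - <<'E'
from h import *
to(0,-.205,.02)
p,d=env.read_camera('wrist');cp=env.camera_params('wrist')
P=cloud('wrist',p,d,cp);g=RG.inv().apply(P.reshape(-1,3)-O).reshape(P.shape)*1000
for c in(250,257,264):print([tuple(g[r,c].round(0).astype(int).tolist()) for r in range(150,262,6)])
E
```

```text
[[ 0.00101245 -0.17510301  0.051     ]
 [ 0.00108865 -0.21200914  0.051     ]]
clock: 14.9
tcp_pos: [0.5534, -0.1994, 0.0277]
orientation: [-0.001, 0.648, 0.762, -0.0]
wrist_force: [0.3, -0.4, -0.5]
finger_gap: 0.0001
t 14.9 guide [  -0.7 -204.9   27.7] F_guide [ 0.24 -0.4  -0.53]
shift [-0.0001  0.0007  0.0077] turn [-0.1  -0.07  0.08]
[(-3, -148, 71), (-3, -151, 70), (-3, -154, 70), (-3, -156, 71), (-3, -159, 70), (-3, -162, 70), (-3, -165, 68), (-3, -170, 64), (-4, -184, 33), (-4, -188, 33), (-4, -192, 32), (-4, -196, 33), (-4, -200, 33), (-4, -205, 32), (-3, -193, 62), (-3, -194, 68), (-3, -193, 74), (-3, -194, 80), (-3, -193, 86)]
[(0, -148, 72), (0, -150, 72), (0, -154, 70), (0, -156, 71), (0, -159, 70), (0, -162, 70), (0, -165, 69), (0, -169, 66), (0, -185, 31), (0, -189, 30), (0, -193, 31), (0, -197, 32), (0, -200, 32), (0, -205, 31), (0, -194, 61), (0, -194, 68), (0, -194, 73), (0, -194, 79), (0, -193, 85)]
[(3, -148, 72), (3, -151, 71), (3, -153, 71), (3, -156, 71), (3, -159, 69), (3, -162, 69), (3, -166, 67), (3, -169, 66), (4, -185, 32), (4, -189, 32), (4, -193, 31), (4, -196, 32), (5, -201, 32), (5, -204, 32), (4, -194, 61), (4, -194, 68), (3, -194, 74), (3, -194, 79), (3, -193, 86)]
```

```bash
python3 -m creep '[[0,0.0003,0.004,0,0,0],[0,0.0005,0.008,0,0,0],[0,0.0005,0.012,0,0,0],[0,0.0005,0.012,0,0,0],[0.004,0.0005,0.012,0,0,0],[0.008,0.0005,0.012,0,0,0],[0.012,0.0005,0.012,0,0,0],[0.016,0.0005,0.012,0,0,0]]'; python3 -c "
from h import *
to(0,-.0715,.017)"
python3 -m creep '[[0.003,0,0,0,0,0],[0.006,0,0,0,0,0],[0.009,0,0,0,0,0],[0.012,0,0,0,0,0],[0.015,0,0,0,0,0],[0.019,0,0,0,0,0],[0.023,0,0,0,0,0],[0.027,0,0,0,0,0]]'; python3 -c "
from h import *
to(0,-.0715,.017)"
```

```text
clock: 15.75
tcp_pos: [0.5521, -0.1836, 0.0168]
orientation: [0.0, 0.648, 0.762, -0.0]
wrist_force: [0.3, -1.1, -0.6]
finger_gap: -0.0001
t 15.75 guide [   0.5 -189.1   16.8] F_guide [ 0.12 -1.12 -0.56]
shift [ 0.1176 -0.0004 -0.0002] turn [0.01 0.01 0.08]
clock: 16.55
tcp_pos: [0.5478, -0.1572, 0.0168]
orientation: [0.0, 0.648, 0.762, -0.0]
wrist_force: [-0.1, -2.6, 1.1]
finger_gap: -0.0
t 16.55 guide [   0.5 -162.4   16.8] F_guide [-0.5  -2.54  1.13]
shift [ 0.0909 -0.0004 -0.0003] turn [0.01 0.02 0.07]
```

```bash
for i in 1 ; do python3 -m creep '[[0.004,0,0,0,0,0],[0.008,0,0,0,0,0],[0.012,0,0,0,0,0],[0.016,0,0,0,0,0],[0.02,0,0,0,0,0],[0.024,0,0,0,0,0],[0.028,0,0,0,0,0],[0.032,0,0,0,0,0]]' | grep force; done
python3 -m creep '[[0.004,0,0,0,0,0],[0.008,0,0,0,0,0],[0.012,0,0,0,0,0],[0.016,0,0,0,0,0],[0.02,0,0,0,0,0],[0.024,0,0,0,0,0],[0.028,0,0,0,0,0],[0.032,0,0,0,0,0]]'
python3 - <<'E'
from h import *
to(0,-.0715,.017)
p,d=env.read_camera('wrist');cp=env.camera_params('wrist')
P=cloud('wrist',p,d,cp);g=RG.inv().apply(P.reshape(-1,3)-O).reshape(P.shape)*1000
hs=cv2.cvtColor(p,cv2.COLOR_BGR2HSV)
m=(hs[...,0]>35)&(hs[...,0]<90)&(hs[...,1]>60)&(abs(g[...,0])<25)&(g[...,2]>45)&(g[...,2]<90)
print('cuc',m.sum(),np.percentile(g[m],[0.2,50,99.8],axis=0).round(1).tolist())
t=(abs(g[...,0])<25)&(g[...,2]>78)&(g[...,2]<83)&(g[...,1]>95);print('plate top',np.percentile(g[t],[5,50,95],axis=0).round(1).tolist(),t.sum())
cv2.imwrite('pics/w6.png',p)
E
```

```text
wrist_force: [0.4, -3.6, 1.1]
clock: 18.15
tcp_pos: [0.5374, -0.0939, 0.0167]
orientation: [0.0, 0.648, 0.762, -0.0]
wrist_force: [-0.0, -2.8, 1.7]
finger_gap: 0.0002
t 18.15 guide [  0.4 -98.2  16.7] F_guide [-0.48 -2.77  1.74]
shift [ 0.0267 -0.0003 -0.0003] turn [-0.    0.01  0.07]
cuc 18425 [[-18.6, -81.8, 58.3], [0.7, -21.7, 69.4], [18.5, 24.0, 73.0]]Traceback (most recent call last):
  File "<stdin>", line 8, in <module>
    return _quantile_unchecked(
        a, q, axis, out, overwrite_input, method, keepdims, weights)
    return _ureduce(a,
                    func=_quantile_ureduce_func,
    ...<5 lines>...
                    overwrite_input=overwrite_input,
                    method=method)
    r = func(a, **kwargs)
    result = _quantile(arr,
                       quantiles=q,
    ...<2 lines>...
                       out=out,
                       weights=wgt)
    slices_having_nans = np.isnan(arr[-1, ...])
                                  ~~~^^^^^^^^^
IndexError: index -1 is out of bounds for axis 0 with size 0
```

```bash
python3 -m creep '[[0.003,0,0,0,0,0],[0.006,0,0,0,0,0],[0.009,0,0,0,0,0],[0.012,0,0,0,0,0],[0.015,0,0,0,0,0],[0.017,0,0,0,0,0],[0.019,0,0,0,0,0],[0.02,0,0,0,0,0]]' | grep force
for i in 1 2; do python3 -m creep '[[0.0002,0,0,0,0,0],[0.0005,0,0,0,0,0],[0.0008,0,0,0,0,0],[0.001,0,0,0,0,0],[0.0013,0,0,0,0,0],[0.0015,0,0,0,0,0],[0.0018,0,0,0,0,0],[0.002,0,0,0,0,0]]'|grep force;python3 -c "
from h import *
to(0,-.0715,.017)"; done
```

```text
wrist_force: [-0.4, -3.4, 0.8]
wrist_force: [-1.2, -4.1, 2.2]
t 19.8 guide [  0.4 -76.5  16.7] F_guide [-1.79 -3.86  2.21]
shift [ 0.005  -0.0003 -0.0003] turn [0.   0.01 0.07]
wrist_force: [-0.1, -3.7, 2.0]
t 20.6 guide [  0.4 -74.5  16.7] F_guide [-0.65 -3.59  2.02]
shift [ 0.003  -0.0004 -0.0003] turn [-0.    0.01  0.07]
```

```bash
for i in 1 2; do python3 -m creep '[[0.0002,0,0,0,0,0],[0.0004,0,0,0,0,0],[0.0006,0,0,0,0,0],[0.0008,0,0,0,0,0],[0.001,0,0,0,0,0],[0.001,0,0,0,0,0],[0.001,0,0,0,0,0],[0.001,0,0,0,0,0]]'>/dev/null;python3 -c "
from h import *
to(0,-.0715,.017)"; done
```

```text
t 21.4 guide [  0.4 -73.5  16.7] F_guide [-1.23 -2.94  1.98]
shift [ 0.002  -0.0004 -0.0003] turn [0.   0.   0.08]
t 22.2 guide [  0.3 -72.5  16.6] F_guide [-0.93 -3.25  1.41]
shift [ 0.001  -0.0003 -0.0004] turn [-0.    0.    0.07]
```

```bash
for i in 1 2 3; do python3 -m creep '[[0.0002,0,0,0,0,0],[0.0004,0,0,0,0,0],[0.0006,0,0,0,0,0],[0.0007,0,0,0,0,0],[0.0007,0,0,0,0,0],[0.0007,0,0,0,0,0],[0.0007,0,0,0,0,0],[0.0007,0,0,0,0,0]]'>/dev/null;python3 -c "
from h import *
to(0,-.0715,.017)"; done
```

```text
t 23.0 guide [  0.4 -72.3  16.7] F_guide [-1.45 -4.59  1.39]
shift [ 0.0008 -0.0004 -0.0003] turn [0.01 0.05 0.06]
t 23.8 guide [  0.5 -72.   16.8] F_guide [-1.37 -6.08  1.72]
shift [ 0.0005 -0.0005 -0.0002] turn [0.01 0.09 0.04]
t 24.6 guide [  0.7 -71.8  16.9] F_guide [-2.12 -8.47  1.66]
shift [ 0.0003 -0.0007 -0.0001] turn [0.02 0.15 0.03]
```

The force climbed steadily at nearly constant position, so the cucumber is against the stop. I'm backing off and checking.

```bash
python3 -m creep '[[-0.002,0,0,0,0,0],[-0.006,0,0,0,0,0],[-0.015,0,0,0,0,0],[-0.025,0,0,0,0,0],[-0.025,0,-0.02,0,0,0],[-0.025,0,-0.05,0,0,0],[-0.025,0,-0.09,0,0,0],[-0.025,0,-0.12,0,0,0]]' >/dev/null
python3 -m creep '[[0.03,0.0,-0.03,0,0,0],[0.07,0.0,-0.05,0,0,0],[0.09,0.0,-0.05,0,0,0],[0.1,0.0,-0.05,0,0,0],[0.1,0,-0.05,0,0,0],[0.1,0,-0.05,0,0,0],[0.1,0,-0.05,0,0,0],[0.1,0,-0.05,0,0,0]]'
python3 - <<'E'
from h import *
to(0,0,.2)
cp=env.camera_params('wrist');p,d=env.read_camera('wrist')
P=cloud('wrist',p,d,cp);g=RG.inv().apply(P.reshape(-1,3)-O).reshape(P.shape)*1000
hs=cv2.cvtColor(p,cv2.COLOR_BGR2HSV)
m=(hs[...,0]>35)&(hs[...,0]<90)&(hs[...,1]>60)&(abs(g[...,0])<25)&(g[...,2]>40)&(g[...,2]<90)
print('cuc',m.sum(),np.percentile(g[m],[0.2,50,99.8],axis=0).round(1).tolist())
t=(abs(g[...,0])<25)&(g[...,2]>78)&(g[...,2]<83)&(g[...,1]>95);print('plate top',t.sum(),t.any() and np.percentile(g[t],[5,50,95],axis=0).round(1).tolist())
t=(abs(g[...,0]-62)<8)&(g[...,2]>124)&(g[...,2]<127)&(g[...,1]>95);print('tab top',t.sum(),t.any() and np.percentile(g[t],[5,95],axis=0))
cv2.imwrite('pics/w7.png',cv2.resize(p[20:220,170:370],None,fx=3,fy=3,interpolation=cv2.INTER_CUBIC))
E
```

```text
clock: 26.2
tcp_pos: [0.5208, 0.0066, 0.1861]
orientation: [-0.0, 0.648, 0.761, -0.0]
wrist_force: [0.4, -0.5, 0.3]
finger_gap: 0.0001
t 26.2 guide [1.000e-01 3.600e+00 1.861e+02] F_guide [ 0.32 -0.51  0.32]
shift [-0.0036 -0.0001 -0.0139] turn [-0.05 -0.   -0.01]
cuc 4360 [[-18.0, -53.2, 59.2], [0.5, 21.9, 68.9], [17.9, 117.1, 73.0]]
plate top 347 [[-22.3, 119.8, 78.8], [-0.4, 122.5, 80.0], [22.3, 124.8, 81.3]]
tab top 151 [[ 54.89841279 116.0893428  124.15327917]
 [ 69.12367997 122.31285951 125.95865407]]
```

View pics/w7.png

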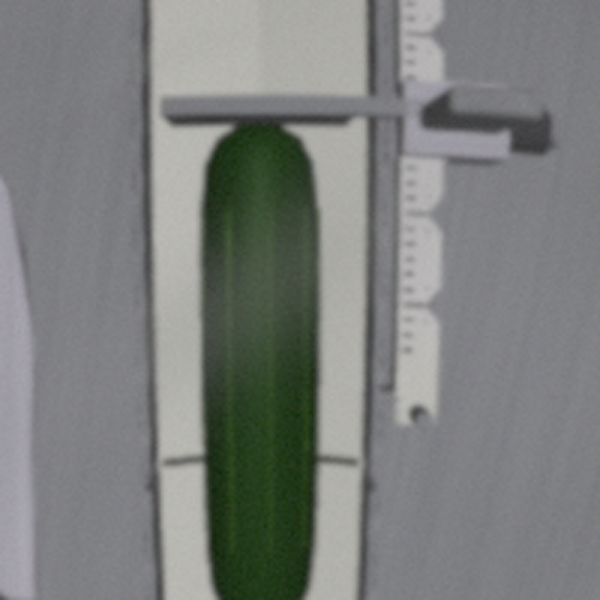

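The cucumber's tip touches the stop plate at (262,122), and the tab is where it was before the push (116.1–122.3 mm in both readings). Everything is clear, so I'm handing in.

```bash
python3 -c "
from workcell import env
print(env.hand_in(),env.get_state()['clock'])"
```

```text
the job is handed in; nothing more can be done
the job is handed in; nothing more can be done
```

I pushed the stop's tab from about 101 mm until the push force fell from about 2 N to zero as it dropped into the third notch. I then pushed the cucumber from its tail until its tip met the stop. The job was handed in after about 26 s on the robot's clock; the hand-in gives no verdict.

**Last checks**
- **Stop:** the wrist camera showed the tab in the same place before and after the cucumber push, 116.1–122.3 mm, so the stop held its notch. That puts the stop at about 119 mm, within the roughly 1–2 mm accuracy of my guide position. The force at the tail peaked at about 8.5 N, part of it cucumber friction.
- **Cucumber:** the final picture shows its tip touching the plate and the cucumber lying straight in the trough. The fingers were clear, with no force on the wrist.

**What disagreed**
- **Fingertips:** they end about 30 mm short of the reported TCP. My first push therefore passed above the tab and touched nothing; I confirmed this with wrist and scene depth and repeated it lower.
- **Early position estimates:** the top and wrist cameras placed the guide a few millimetres apart, so I relied on contact force for the final positions.
- **Bystanders:** I did not re-measure the tray, knife and dredger at the end. No contact was felt near them.

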